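Stamp a casserole lid on two opposite sides

ROBOT

A 6-joint arm with a two-finger parallel gripper is mounted at the origin on the work surface. World frame = base frame: x ahead of the robot, y to its left, z up, the work surface at z = 0. Lengths are in m, angles in rad, forces in N, time in s.
With the tool pointing down it reaches from about 0.225 to 0.875 m from the base axis. Payload 3.4 kg.
Tool frame: the origin (TCP) lies midway between the tips of the shut fingers; the grasp point (between the pads) lies 19 mm behind it; z points along the fingers, y is the direction in which the jaws open and shut (so a half turn about z gives the same grasp; the last joint's range is limited). The gripper opens to 85 mm and grips with 20 to 120 N. Pads are 22 mm wide; open, the fingers measure 114 mm over their backs; the gripper's body (76 mm by 85 mm) begins 54 mm behind the grasp point. The pads swing forward as they close: fully open they stand 13 mm farther back than shut.
Start: joints at [-1.466, 0.276, 1.505, -0, 1.361, -0.121], TCP at [0.129, -0.56, 0.231] pointing down, gripper open.
Joint ranges: [-2.89, 2.89], [-0.75, 2.08], [0.22, 2.7], [-1.18, 4.32], [0.11, 2.71], [-2.7, 2.7]. Speed limits (rad/s): [2.57, 2.57, 3.14, 3.14, 3.14, 3.14].

INTERFACE

Orientations are given as a unit quaternion [x, y, z, w].
In Python, from workcell import * gives the robot as it stands. The module is installed in compiled form; this text tells all that it offers.
- The arm moves only by the tool apply_moves, never from a script. Its argument "rows" is a list that holds one entry, the list of rows, each a list of 4 numbers: the shift along the tool's x, y, z in m, then the turn about the tool's z in degrees. A call has exactly 5 rows; each row shifts and turns the commanded pose from where the row before left it, along the tool's axes as they then stand; what a row does not reach is not made up. A row lasts 1/10 s, in which the tool goes at most 50 mm and 8.59 degrees, less where a joint would pass 70% of its speed; a pose out of reach is approached as far as the arm can. A call with a gripper value outside its range is refused whole. "grip" is the closure in counts, from 0 (fully open) to 255 (shut), set as the call begins (left out, the last holds). The fingers move at their own pace and stop on an object; "grip_force" is the grip in N (left out, the last holds). Time passes only in rows, so rows that do not move let the fingers close, or fill a call up. It gives the time, the measured TCP pose, the force and the opening at its end, in the units of the state.
- get_state(): the state, without advancing time (a new reading comes with each control period).
- grab_frame(name): name is "scene" or "top"; returns a dict with "color" (480x640x3 uint8, red, green, blue), "intrinsics" (3x3 intrinsics, pixels), "R" (3x3) and "t" (3): a world point X has camera coordinates R X + t. Camera axes: x right, y down, z forward; pixel columns grow to the right and rows downward; lengths in m; the calibration is good to about 2 mm. A picture is of the moment at which its call begins. There is no depth.
- close_job(): hands the job in, once; it reports no verdict.
The state is a dict: "t": time; "qpos": joint angles; "joint_velocities": joint speeds; "tau": joint torques, N m; "tcp_pos": TCP position; "tcp_rot": TCP orientation; "force": force on the tool from outside, world axes, zero at the start; "ft_torque": the same for the moment, N m; "finger_gap": finger opening in m.
Only numpy, scipy, OpenCV 4.12 (cv2) and the standard library are available. Lean on these libraries where they do the work, as an engineer would, in place of code of your own. Each camera call takes 0.05 s, during which the arm holds its last target. There are 200 camera calls.

TASK

Set the large bisque lid, knob up, in the middle of the turntable so that its rim lies under the raised stamp, and press the stamp's plunger right down to its stop to mark the rim. Let the stamp spring up, turn the handwheel exactly one full turn by its upright handle (either way) to bring the opposite side of the rim under the stamp, and press it down to its stop again. Leave the lid centred on the turntable and the stamp up; do not move the other things about, never press the stamp with the wheel part-way round, and do not bang the lid.

Things in the scene. Friction and masses are not known exactly. Their poses are not given: they have to be found in the camera images.
- station: Fixed grey stamping station. Origin on the turntable axis at table height; x points to the post (within 0.25 rad of world x), z up. Base plate x -90 to 180, y -75 to 75, 12 high. Steel post dia 28 at x=140, 152 high; from it a bracket (24 wide, heights 130 to 150) overhangs the turntable to the plunger sleeve (dia 32, same heights) at x=68, y=0. The side away from the post is open.
- turntable_top (a point): Centre of the upper face of the round aluminium turntable (dia 190, face 70 above the table), with a thin concentric dark ring (radius 86) for centring by eye. It is geared to the handwheel and turns half as far, the same way.
- plunger (a joint): Stroke of the stamp plunger in m: 0 = up, 0.024 = down at its stop. With a lid on the turntable the pad meets the rim at 0.023 and bottoms there, firm as the stop. It springs up by itself. The spring takes 3 N at the start and 10 N at the bottom; lean on it with 13 to 20 N to bottom it.
- plunger_top (a point): Centre of the top of the plunger's black mushroom head (dia 34, 12 thick), at station x=68, y=0; 187 above the table when up, 163 when down. It moves with the plunger. Press straight down on it.
- stamp_pad: Round rubber stamp pad (dia 18, 12 thick) on the lower end of the plunger shaft (dia 12). Origin at the centre of its underside, 105 above the table when up, so 35 over the turntable, and 81 when down. A lid (rim 12 thick) must be brought in under it from the open side, a little above the turntable.
- handwheel (a joint): Angle of the handwheel in rad, 0 at the start, counted on past full turns; positive = anticlockwise from above. One full turn is +6.283 or -6.283. It stays where it is left (about 1 N at the handle moves it).
- handwheel_axis (a point): Point on the handwheel's vertical axis at its upper face, 56 above the table. The aluminium handwheel (dia 134) sits on a round gearbox (dia 84) to the right (-y) of the turntable, its axis 180 from the turntable's.
- handle_grip (a point): Grip point of the handwheel's upright black handle (a freely spinning cylinder, dia 22, from 58 to 134 above the table), 112 above the table on its axis, which is 55 from the handwheel's axis. The direction in which it starts may be any.
- lid: The large loose round lid of unglazed pinkish clay, 0.33 to 0.6 kg. Origin at the centre of its flat underside, z up. Flat rim dia 160, 12 thick out of radius 50; a low dome within, up to 28; a neck; a cylindrical knob on its axis, dia 32, from 36 to 74 above the underside. At the start it lies on the table, knob up.
- lid_knob (a point): Point to grip on the large lid's knob: on its axis, 60 above its underside.
- small_lid: Bystander: a similar but smaller lid, rim dia 99, knob dia 26. Leave alone. Origin at the centre of its underside.
- glaze_bottle: Bystander: white bottle, dia 54, 150 high, standing between the turntable and the lids. Origin under its centre.
- bowl: Bystander: small clay bowl, dia 68, 45 high, on the table at the turntable's open side. Origin under its centre.
- slip_jar: Bystander: clear jar, dia 60, 75 high, beside the handwheel. Origin under its centre.
- mug: Bystander: clay mug, dia 76, 85 high, far right. Origin under its centre.
- vase: Bystander: clay cylinder, dia 68, 130 high, at the back. Origin under its centre.
- glaze_jar: Bystander: white jar, dia 80, 110 high, at the back. Origin under its centre.
- brush: Bystander: brush lying at the right. Origin at its underside.
Not all that is in view belongs to the job. Leave any green, orange or purple look-alike of the lid alone.

How it is judged:
On the way, in this order (a step that is already met when the one before it is completed fails the run):
1. the large lid stands centred on the turntable, let go, the wheel not yet turned (horizontal distance between lid and turntable_top below 0.012 m and z of lid in the frame of turntable_top between -0.004 and 0.004 m and angle between lid's own z axis and vertical below 0.06 rad and value of joint handwheel between -0.25 and 0.25 rad and contact force between the fingers and lid below 0.1 N and value of joint plunger below 0.004 m), for 0.2 s.
2. the stamp is pressed to its stop on the lid's rim (horizontal distance between lid and turntable_top below 0.012 m and z of lid in the frame of turntable_top between -0.004 and 0.004 m and angle between lid's own z axis and vertical below 0.06 rad and value of joint handwheel between -0.25 and 0.25 rad and value of joint plunger above 0.0215 m and contact force between stamp_pad and lid above 0.5 N), for 0.1 s.
3. the stamp is up and the handwheel has been turned one full turn (horizontal distance between lid and turntable_top below 0.012 m and z of lid in the frame of turntable_top between -0.004 and 0.004 m and angle between lid's own z axis and vertical below 0.06 rad and value of joint plunger below 0.004 m and (value of joint handwheel between 6.0332 and 6.5332 rad or value of joint handwheel between -6.5332 and -6.0332 rad)), for 0.2 s.
4. the stamp is pressed to its stop on the opposite side (horizontal distance between lid and turntable_top below 0.012 m and z of lid in the frame of turntable_top between -0.004 and 0.004 m and angle between lid's own z axis and vertical below 0.06 rad and (value of joint handwheel between 6.0332 and 6.5332 rad or value of joint handwheel between -6.5332 and -6.0332 rad) and value of joint plunger above 0.0215 m and contact force between stamp_pad and lid above 0.5 N), for 0.1 s.
At the end, for the whole second after the job is handed in: The large lid rests flat on the turntable, within 12 mm of its centre; the handwheel stands one full turn (within 0.25 rad, either way) from its start; the plunger is up (within 4 mm), having been pressed to within 2.5 mm of its stop, on the lid, before and after the turn (all of step 3 and linear speed of lid below 0.02 m/s and velocity of joint handwheel between -0.05 and 0.05 rad/s); the robot touches nothing.
It fails at once if another thing is moved by more than 30 mm or knocked over (distance of any of glaze_bottle, bowl, slip_jar, mug, vase, glaze_jar, brush, small_lid from where it was at the start of the episode above 0.03 m or angle between any of glaze_bottle, bowl, slip_jar, mug, vase, glaze_jar, small_lid's own z axis and vertical above 0.5 rad).
It fails at once if the stamp is pressed more than half-way with the wheel part-way round (over 0.4 rad from its start and from a full turn) (value of joint plunger above 0.012 m and (value of joint handwheel between 0.4 and 5.8832 rad or value of joint handwheel between -5.8832 and -0.4 rad)).
It fails at once if the lid is banged (over 150 N) on the station (contact force between lid and station above 150 N).
It also fails if it takes over 72 s, if anything falls off the work surface, if the arm or the gripper's body presses on something with over 40 N, if the wrist force passes 120 N, or if a joint passes its speed limit or range.

## Working session

There is one attempt and no reset: what is moved stays moved. The work goes in short steps, Python scripts to look and compute and a tool call to move; the robot and the scene stay as the last step left them, time stands still between calls to the robot, and variables do not carry over. Pictures are saved under pics/ and viewed, about 8 in all and at most 12, crops included, and the job is handed in when it is done.

Besides the shell and the picture viewer there is one more tool, called after "Emit:" in YAML: its name, and indented under it one key for each argument. apply_moves: Moves the arm, as the interface text tells. Its arguments: {"type":"object","properties":{"rows":{"type":"array","items":{"type":"array","items":{"type":"array","items":{"type":"number"}}}},"grip":{"type":"number"},"grip_force":{"type":"number"}},"required":["rows"]}

```bash
mkdir -p pics
cat > h.py <<'E'
from workcell import *
import numpy as np, cv2
def snap(n,f):
    g=grab_frame(n); cv2.imwrite('pics/'+f,g['color'][:,:,::-1]); np.savez('pics/'+f[:-4]+'.npz',**{k:np.array(g[k]) for k in('color','intrinsics','R','t')}); return g
def ray(g,u,v,z):
    K,R,t=[np.array(g[k]) for k in('intrinsics','R','t')]
    c=-R.T@t; d=R.T@np.linalg.inv(K)@np.array([u,v,1.]); return c+d*(z-c[2])/d[2]
def proj(g,X):
    K,R,t=[np.array(g[k]) for k in('intrinsics','R','t')]
    p=K@(R@np.array(X,float)+t); return p[:2]/p[2]
E
python3 - <<'E'
from h import *
for n in('scene','top'):
    g=snap(n,n+'0.png'); print(n,-np.array(g['R']).T@np.array(g['t']),np.array(g['R'])[2])
s=get_state();print(s)
E
```

```text
scene [ 1.20323379 -0.70879658  1.30923763] [-0.4805642   0.44825132 -0.7537432 ]
top [ 0.36243029 -0.03637907  1.68746077] [ 0.07445724  0.01695961 -0.99707998]
{'t': 0.1, 'qpos': array([-1.46599502e+00,  2.76538575e-01,  1.50602510e+00,  2.89645018e-05,
        1.36069794e+00, -1.20976981e-01]), 'joint_velocities': array([-0.00019117, -0.00113868, -0.00274275, -0.00123908, -0.00094994,
       -0.00061484]), 'tau': array([ 1.75648849e-03, -4.17700446e+01, -2.46404403e+01, -2.33321407e-04,
        5.71538534e-03,  1.41873670e-05]), 'tcp_pos': array([ 0.12868987, -0.55992459,  0.23051492]), 'tcp_rot': array([ 9.93634780e-01,  1.12646467e-01,  2.09098661e-05, -8.34337776e-04]), 'force': array([ 0.11354541, -0.27072508,  0.03452276]), 'ft_torque': array([0.01557872, 0.02234354, 0.03382379]), 'finger_gap': 0.08527888115091732}
```

View pics/scene0.png

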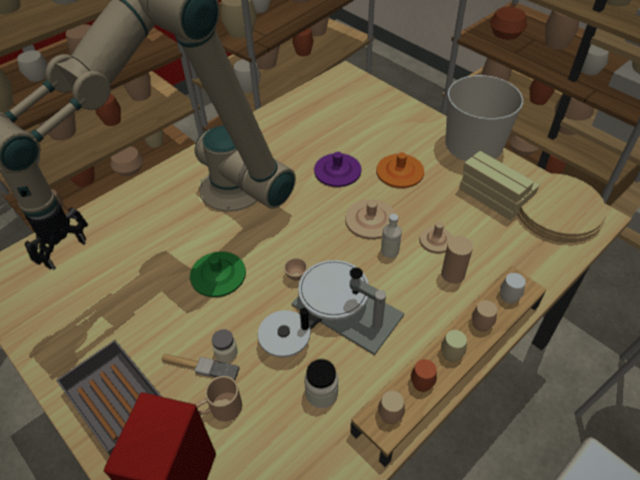

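View pics/top0.png

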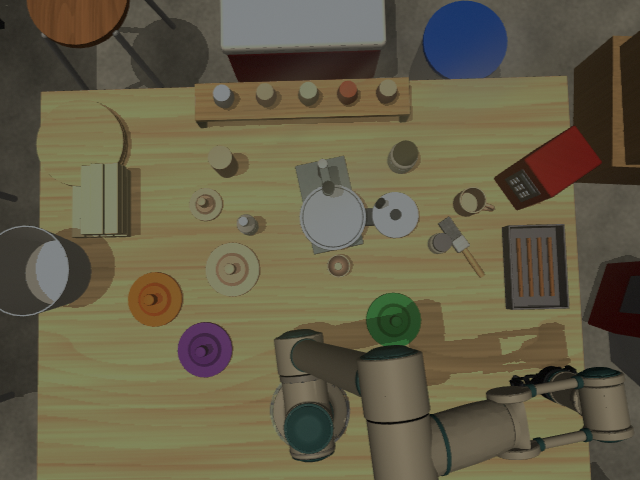

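Run:
```python
from h import *
a=cv2.imread('pics/top0.png')[140:300,180:440]; b=cv2.imread('pics/scene0.png')[190:370,250:470]
a=cv2.resize(a,None,fx=3,fy=3,interpolation=cv2.INTER_CUBIC)[:, :]
b=cv2.resize(b,None,fx=3.3,fy=3.3,interpolation=cv2.INTER_CUBIC)
cv2.imwrite('pics/ca.png',a);cv2.imwrite('pics/cb.png',b)
T=np.load('pics/top0.npz')
hsv=cv2.cvtColor(T['color'],cv2.COLOR_RGB2HSV)
for n,(x0,y0,x1,y1) in dict(tt=(290,180,372,256),hw=(374,185,425,243)).items():
    m=np.zeros((480,640),np.uint8); s=hsv[y0:y1,x0:x1]; m[y0:y1,x0:x1]=((s[...,1]<45)&(s[...,2]>150))*255
    c=max(cv2.findContours(m,0,1)[0],key=cv2.contourArea); print(n,cv2.fitEllipse(cv2.convexHull(c)))
print('hsv lid',hsv[269,214],hsv[285,233],'wood',hsv[300,233],hsv[240,215])
print(ray(T,333,217,.07),ray(T,395,215,.056),ray(T,233,269,.01))
print('px handle guess',ray(T,380,203,.134))
```

```text
Traceback (most recent call last):
ValueError: max() iterable argument is empty
```

View pics/ca.png

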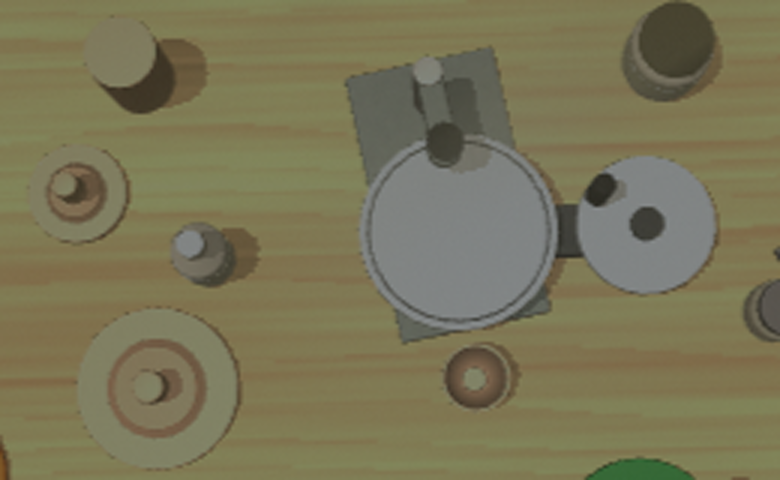

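View pics/cb.png

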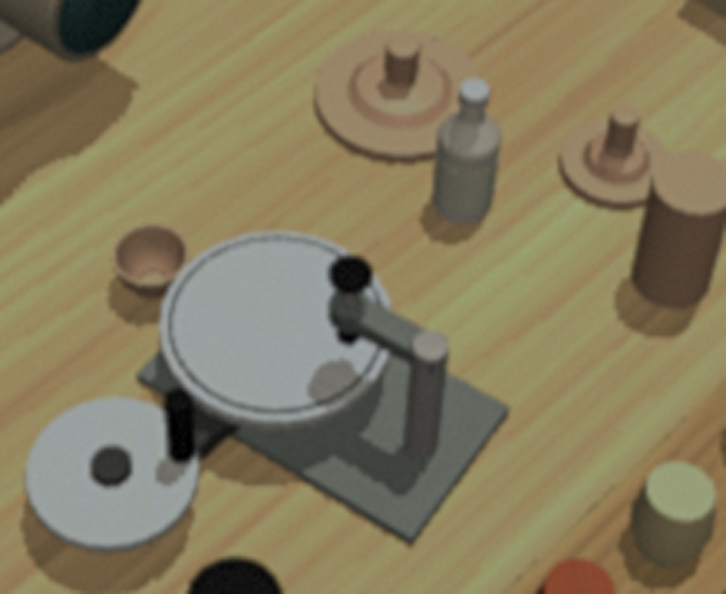

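Run:
```python
from h import *
T=np.load('pics/top0.npz');S=np.load('pics/scene0.npz')
hsv=cv2.cvtColor(T['color'],cv2.COLOR_RGB2HSV)
c3=lambda x,y:((x+.5)/3-.5+180,(y+.5)/3-.5+140)
for n,(x0,y0,x1,y1) in dict(tt=(290,180,368,256),hw=(372,185,425,243)).items():
    m=np.zeros((480,640),np.uint8); s=hsv[y0:y1,x0:x1]; m[y0:y1,x0:x1]=((s[...,1]<40)&(s[...,2]>115))*255
    c=max(cv2.findContours(m,0,1)[0],key=cv2.contourArea); e=cv2.fitEllipse(cv2.convexHull(c)); print(n,e,ray(T,*e[0],.07 if n=='tt' else .056))
print('tt',ray(T,*c3(459,232),.07),'hw',ray(T,*c3(647,225),.056))
print('lid',ray(T,*c3(158.5,388),.008),'lidknob top',ray(T,*c3(150,386.5),.074))
print('post top',ray(T,*c3(428,71),.152),'plunger',ray(T,*c3(444,142),.187))
print('handle top',ray(T,*c3(606,183),.134))
f=lambda x,y:((x+.5)/3.3-.5+250,(y+.5)/3.3-.5+190)
print('scene: plunger',ray(S,*f(350,271),.187),'handle',ray(S,*f(180,397),.134),'hw',ray(S,*f(112,472),.056),'tt',ray(S,*f(276,326),.07),'knob',ray(S,*f(403,48),.074),'post',ray(S,*f(430,345),.152))
print('bottle',ray(T,*c3(189,243),.15),ray(S,*f(474,90),.15),'bowl',ray(T,*c3(478,377),.045))
print('small',ray(T,*c3(66,185),.055))
```

```text
tt ((332.28271484375, 216.64462280273438), (65.27777862548828, 65.78998565673828), 88.22545623779297) [ 0.55531572 -0.07943593  0.07      ]
hw ((394.9313659667969, 214.305419921875), (45.057533264160156, 45.9534797668457), 115.83817291259766) [ 0.55877773 -0.25991849  0.056     ]
tt [ 0.55426506 -0.08050194  0.07      ] hw [ 0.55770137 -0.26103216  0.056     ]
lid [0.41529043 0.21782877 0.008     ] lidknob top [0.41483995 0.21587846 0.074     ]
post top [ 0.69267671 -0.0542854   0.152     ] plunger [ 0.62098796 -0.06631665  0.187     ]
handle top [ 0.58802899 -0.21433096  0.134     ]
scene: plunger [ 0.62191068 -0.06781551  0.187     ] handle [ 0.588249   -0.21192445  0.134     ] hw [ 0.5616285  -0.26268003  0.056     ] tt [ 0.55847909 -0.08350093  0.07      ] knob [0.4191186 0.2143937 0.074    ] post [ 0.69384379 -0.05514347  0.152     ]
bottle [0.54149948 0.16657472 0.15      ] [0.54248677 0.16398775 0.15      ] bowl [ 0.41672143 -0.09541225  0.045     ]
small [0.61221676 0.29730638 0.055     ]
```

Large bisque lid at top px (233,269) and scene px (370,217): pinkish clay, rim 54 px, so it is the 160 mm one. The bisque lid at (206,204) is only about 33 px (the small one), and the orange, purple and green ones are decoys. The crop confirms this. Turntable is at about (0.556,-0.081) with yaw 0.19, handwheel axis (0.559,-0.261), handle (0.588,-0.213). Next I move above the knob.

Emit:
apply_moves:
  rows:
    - [[0.015, -0.023, 0, 0], [0.023, -0.035, 0, 0], [0.023, -0.035, 0, 0], [0.023, -0.035, 0, 0], [0.023, -0.035, 0, 0]]
  grip: 0

```text
t: 0.6
tcp_pos: [0.1967, -0.3757, 0.2308]
tcp_rot: [0.994, 0.112, 0.0, -0.0]
force: [0.4, -0.4, 0.7]
finger_gap: 0.0856
```

Emit:
apply_moves:
  rows:
    - [[0.023, -0.035, 0, 0], [0.023, -0.035, 0, 0], [0.023, -0.035, 0, 0], [0.023, -0.035, 0, 0], [0.023, -0.035, 0, 0]]

```text
t: 1.1
tcp_pos: [0.2694, -0.1796, 0.2311]
tcp_rot: [0.994, 0.112, 0.0, -0.0]
force: [0.5, -0.4, -0.1]
finger_gap: 0.0855
```

Emit:
apply_moves:
  rows:
    - [[0.023, -0.035, 0, 0], [0.023, -0.035, 0, 0], [0.023, -0.035, 0, 0], [0.023, -0.035, 0, 0], [0.023, -0.035, 0, 0]]

```text
t: 1.6
tcp_pos: [0.3423, 0.0168, 0.2313]
tcp_rot: [0.994, 0.113, 0.0, 0.0]
force: [1.1, -0.2, 0.3]
finger_gap: 0.0857
```

Emit:
apply_moves:
  rows:
    - [[0.023, -0.035, 0, 0], [0.023, -0.035, 0, 0], [0.02, -0.03, 0, 0.5], [0.012, -0.018, 0, 1], [0, 0, 0, 0.5]]

```text
t: 2.1
tcp_pos: [0.3927, 0.1496, 0.2308]
tcp_rot: [0.995, 0.097, -0.0, -0.0]
force: [0.1, 0.6, 0.0]
finger_gap: 0.0853
```

```bash
cat >> h.py <<'E'
from scipy.spatial.transform import Rotation as Ro
def to(*target):
    s=get_state(); R=Ro.from_quat(s['tcp_rot']).as_matrix(); d=R.T@(np.array(target)-s['tcp_pos'])
    print('t',s['t'],'tcp',s['tcp_pos'].round(4),'yaw',np.arctan2(R[1,0],R[0,0]).round(4),'F',s['force'].round(2),'gap',round(s['finger_gap'],4),'tool delta',d.round(4)); return d
E
python3 -c "
from h import *
to(.416,.217,.041)"
```

```text
t 2.1 tcp [0.3927 0.1496 0.2308] yaw 0.1942 F [0.09 0.6  0.01] gap 0.0853 tool delta [ 0.0359 -0.0615  0.1899]
```

Emit:
apply_moves:
  rows:
    - [[0.018, -0.031, 0, 0], [0.018, -0.031, 0.02, 0], [0, 0, 0.045, 0], [0, 0, 0.045, 0], [0, 0, 0.03, 0]]

```text
t: 2.6
tcp_pos: [0.4135, 0.2135, 0.0886]
tcp_rot: [0.995, 0.095, -0.002, 0.001]
force: [0.3, -0.5, -1.4]
finger_gap: 0.0857
```

Emit:
apply_moves:
  rows:
    - [[0, 0, 0.025, 0], [0, 0, 0.017, 0], [0, 0, 0.007, 0], [0, 0, 0, 0], [0, 0, 0, 0]]

```text
t: 3.1
tcp_pos: [0.4162, 0.2148, 0.0429]
tcp_rot: [0.995, 0.095, 0.001, 0.0]
force: [0.1, -0.1, 0.6]
finger_gap: 0.0854
```

```bash
python3 -c "
from h import *
to(.416,.217,.041)
g=snap('scene','s1.png'); cv2.imwrite('pics/s1c.png',cv2.resize(cv2.imread('pics/s1.png')[150:270,300:460],None,fx=4,fy=4))"
```

```text
t 3.1 tcp [0.4162 0.2148 0.0429] yaw 0.1904 F [ 0.15 -0.06  0.6 ] gap 0.0854 tool delta [ 0.0002 -0.0022  0.0019]
```

View pics/s1c.png

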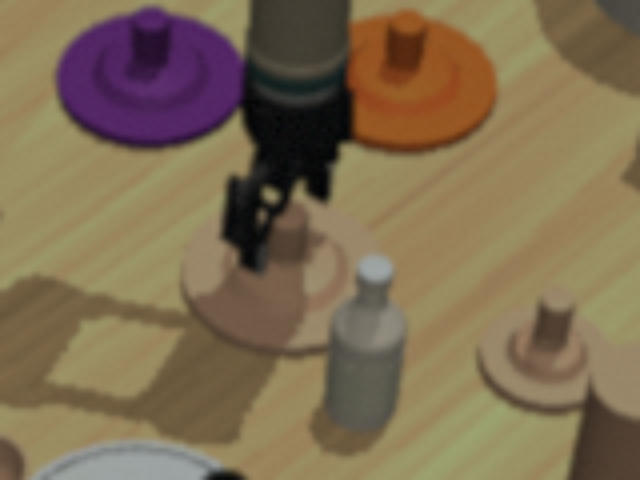

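The fingers straddle the bisque knob at crop (290,235). Closing, then lifting slowly.

Emit:
apply_moves:
  rows:
    - [[0, 0, 0, 0], [0, 0, 0, 0], [0, 0, 0, 0], [0, 0, 0, 0], [0, 0, 0, 0]]
  grip: 255
  grip_force: 60

```text
t: 3.65
tcp_pos: [0.416, 0.2158, 0.043]
tcp_rot: [0.995, 0.095, 0.001, -0.001]
force: [-1.6, 2.9, 5.5]
finger_gap: 0.0306
```

Emit:
apply_moves:
  rows:
    - [[0, 0, 0, 0], [0, 0, 0, 0], [0, 0, -0.01, 0], [0, 0, -0.02, 0], [0, 0, -0.02, 0]]

```text
t: 4.15
tcp_pos: [0.4144, 0.2145, 0.0922]
tcp_rot: [0.995, 0.095, -0.002, 0.001]
force: [0.6, 0.2, -6.4]
finger_gap: 0.0306
```

Emit:
apply_moves:
  rows:
    - [[0, 0, -0.02, 0], [0, 0, -0.015, 0], [0, 0, -0.01, 0], [0, 0, 0, 0], [0, 0, 0, 0]]

```text
t: 4.65
tcp_pos: [0.415, 0.2148, 0.1367]
tcp_rot: [0.995, 0.095, -0.001, 0.0]
force: [0.0, -0.4, -4.7]
finger_gap: 0.0305
```

```bash
python3 -c "
from h import *
to(.4,.08,.138); to(.429,-.105,.138)"
```

```text
t 4.65 tcp [0.415  0.2148 0.1367] yaw 0.1909 F [ 0.03 -0.37 -4.7 ] gap 0.0305 tool delta [-0.0404  0.1295 -0.0012]
t 4.65 tcp [0.415  0.2148 0.1367] yaw 0.1909 F [ 0.03 -0.37 -4.7 ] gap 0.0305 tool delta [-0.047   0.3167 -0.0011]
```

Emit:
apply_moves:
  rows:
    - [[-0.007, 0.02, 0, 0], [-0.009, 0.03, 0, 0], [-0.009, 0.03, 0, 0], [-0.009, 0.03, 0, 0], [-0.006, 0.025, 0, 0]]

```text
t: 5.15
tcp_pos: [0.4003, 0.0735, 0.1361]
tcp_rot: [0.995, 0.095, -0.002, 0.0]
force: [-0.3, 0.3, -4.9]
finger_gap: 0.0304
```

Emit:
apply_moves:
  rows:
    - [[-0.002, 0.03, 0, 0], [-0.002, 0.035, 0, 0], [-0.001, 0.035, 0, 0], [-0.001, 0.035, 0, 0], [-0.001, 0.03, 0, 0]]

```text
t: 5.65
tcp_pos: [0.4258, -0.0899, 0.1362]
tcp_rot: [0.995, 0.095, -0.001, -0.0]
force: [0.7, 0.5, -5.0]
finger_gap: 0.0304
```

Emit:
apply_moves:
  rows:
    - [[0, 0.015, 0, 0], [0, 0, 0.006, 0], [0, 0, 0.006, 0], [0, 0, 0, 0], [0, 0, 0, 0]]

```text
t: 6.15
tcp_pos: [0.4285, -0.1017, 0.1247]
tcp_rot: [0.995, 0.096, -0.001, -0.001]
force: [0.4, -0.0, -4.7]
finger_gap: 0.0304
```

```bash
python3 -c "
from h import *
to(.557,-.081,.125)
g=snap('scene','s2.png'); cv2.imwrite('pics/s2c.png',cv2.resize(cv2.imread('pics/s2.png')[200:370,230:410],None,fx=3.5,fy=3.5))"
```

```text
t 6.15 tcp [ 0.4285 -0.1017  0.1247] yaw 0.1924 F [ 0.4  -0.01 -4.73] gap 0.0304 tool delta [ 0.1301  0.0042 -0.0004]
```

View pics/s2c.png

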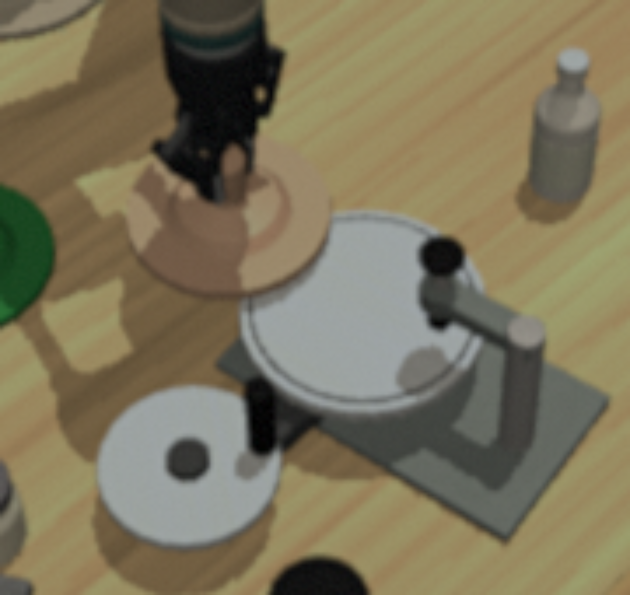

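The lid is level, its front rim just over the turntable edge (crop (320,215)). Now bringing it in under the pad.

Emit:
apply_moves:
  rows:
    - [[0.02, 0.001, 0, 0], [0.028, 0.001, 0, 0], [0.028, 0.001, 0, 0], [0.028, 0.001, 0, 0], [0.02, 0, 0, 0]]

```text
t: 6.7
tcp_pos: [0.5542, -0.0826, 0.1256]
tcp_rot: [0.995, 0.096, 0.001, 0.0]
force: [0.2, 0.2, -4.4]
finger_gap: 0.0305
```

Emit:
apply_moves:
  rows:
    - [[0.006, 0, 0, 0], [0, 0, 0, 0], [0, 0, 0.003, 0], [0, 0, 0, 0], [0, 0, 0, 0]]

```text
t: 7.2
tcp_pos: [0.5566, -0.0824, 0.1222]
tcp_rot: [0.995, 0.095, -0.001, -0.0]
force: [0.7, -0.2, -5.6]
finger_gap: 0.0309
```

```bash
python3 -c "
from h import *
to(.557,-.081,.113)
a=snap('scene','s3.png');b=snap('top','t3.png')
A=cv2.resize(cv2.imread('pics/s3.png')[240:340,270:400],None,fx=5,fy=5,interpolation=2)
B=cv2.resize(cv2.imread('pics/t3.png')[160:260,290:380],None,fx=5,fy=5,interpolation=2)
A=A[:,:440];A=cv2.resize(cv2.imread('pics/s3.png')[250:335,290:375],(400,400),interpolation=2);B=cv2.resize(cv2.imread('pics/t3.png')[172:257,290:375],(400,400),interpolation=2)
cv2.imwrite('pics/c3.png',np.hstack([A,B]))"
```

```text
t 7.2 tcp [ 0.5566 -0.0824  0.1222] yaw 0.1905 F [ 0.73 -0.18 -5.59] gap 0.0309 tool delta [ 0.0007 -0.0013  0.0092]
```

View pics/c3.png

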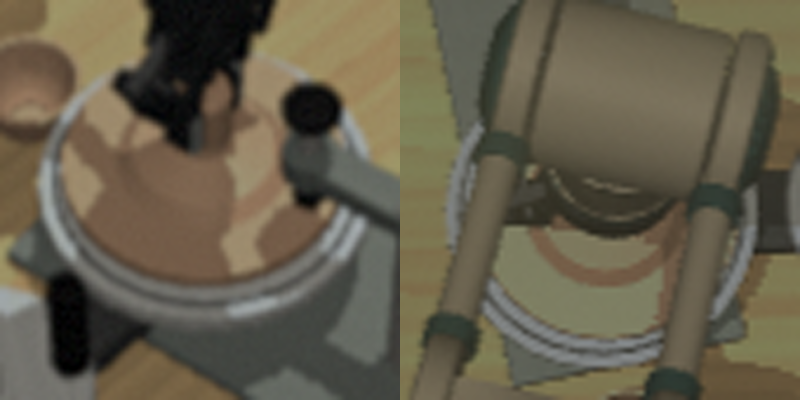

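The lid covers the turntable with the ring showing evenly all round, so it is close to centred. Lowering gently.

Emit:
apply_moves:
  rows:
    - [[0, 0, 0.002, 0], [0, 0, 0.002, 0], [0, 0, 0.002, 0], [0, 0, 0.001, 0], [0, 0, 0, 0]]

```text
t: 7.8
tcp_pos: [0.5575, -0.0823, 0.115]
tcp_rot: [0.995, 0.095, -0.0, -0.0]
force: [-0.4, 1.0, -4.7]
finger_gap: 0.0304
```

Emit:
apply_moves:
  rows:
    - [[0, -0.001, 0.001, 0], [0, 0, 0.001, 0], [0, 0, 0.0005, 0], [0, 0, 0, 0], [0, 0, 0, 0]]

```text
t: 8.3
tcp_pos: [0.5576, -0.0813, 0.1131]
tcp_rot: [0.995, 0.095, 0.0, 0.0]
force: [-1.1, -0.1, -2.8]
finger_gap: 0.0307
```

Emit:
apply_moves:
  rows:
    - [[0, 0, 0.0005, 0], [0, 0, 0, 0], [0, 0, 0, 0], [0, 0, 0, 0], [0, 0, 0, 0]]
  grip: 0

```text
t: 8.8
tcp_pos: [0.5577, -0.0815, 0.1125]
tcp_rot: [0.995, 0.095, 0.0, 0.0]
force: [-0.8, 0.3, 0.3]
finger_gap: 0.0855
```

Emit:
apply_moves:
  rows:
    - [[0, 0, 0, 0], [0, 0, -0.01, 0], [0, 0, -0.02, 0], [-0.02, 0, -0.03, 0], [-0.03, 0, -0.03, 0]]

```text
t: 9.3
tcp_pos: [0.5091, -0.091, 0.2035]
tcp_rot: [0.995, 0.096, 0.0, 0.0]
force: [0.3, -1.1, 1.0]
finger_gap: 0.0857
```

Emit:
apply_moves:
  rows:
    - [[-0.04, 0, -0.02, 0], [-0.04, 0, -0.02, 0], [-0.04, 0, 0, 0], [-0.03, 0, 0, 0], [0, 0, 0, 0]]
  grip: 255

```text
t: 9.8
tcp_pos: [0.3577, -0.1191, 0.2432]
tcp_rot: [0.996, 0.094, -0.0, 0.0]
force: [0.2, 0.3, -0.0]
finger_gap: 0.0125
```

```bash
python3 -c "
from h import *
to(.557,-.081,.113)
a=snap('scene','s4.png');b=snap('top','t4.png')
A=cv2.resize(cv2.imread('pics/s4.png')[250:335,290:375],(400,400),interpolation=2);B=cv2.resize(cv2.imread('pics/t4.png')[172:257,290:375],(400,400),interpolation=2)
cv2.imwrite('pics/c4.png',np.hstack([A,B]))"
```

```text
t 9.8 tcp [ 0.3577 -0.1191  0.2432] yaw 0.1886 F [ 0.19  0.34 -0.  ] gap 0.0125 tool delta [ 2.031e-01 -1.000e-04  1.301e-01]
```

View pics/c4.png

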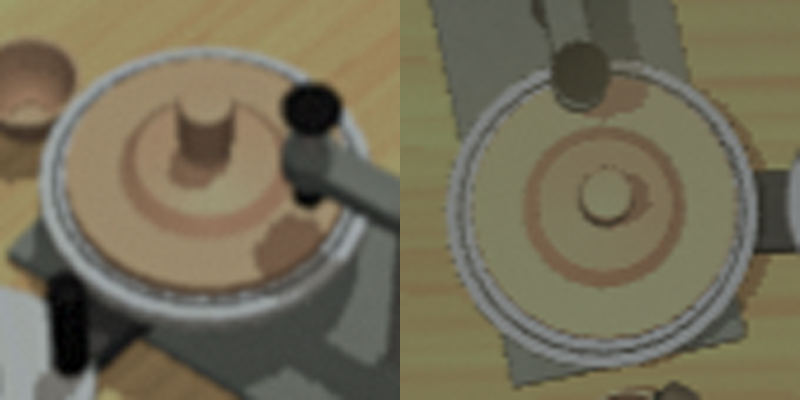

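Lid sits concentric within about 3 mm (ring centre (602,211), lid (603,206) in the right panel; 4.7 px there is one image px). Now going over the plunger head with fingers shut.

Emit:
apply_moves:
  rows:
    - [[0.04, 0, 0, 0], [0.05, 0, 0, 0], [0.05, 0, 0, 0], [0.05, 0, 0, 0], [0.04, -0.0005, 0, 0]]

```text
t: 10.4
tcp_pos: [0.5912, -0.0738, 0.2416]
tcp_rot: [0.995, 0.096, 0.001, -0.0]
force: [0.2, -0.8, 1.0]
finger_gap: -0.0001
```

Emit:
apply_moves:
  rows:
    - [[0.03, -0.001, 0, 0], [0.009, 0, 0.01, 0], [0, 0, 0.02, 0], [0, 0, 0.01, 0], [0, 0, 0, 0]]

```text
t: 10.9
tcp_pos: [0.6233, -0.0664, 0.1998]
tcp_rot: [0.995, 0.095, -0.003, -0.001]
force: [-0.1, 0.5, 0.7]
finger_gap: -0.0
```

```bash
python3 -c "
from h import *
to(.6215,-.067,.187)"
```

```text
t 10.9 tcp [ 0.6233 -0.0664  0.1998] yaw 0.1911 F [-0.11  0.53  0.75] gap -0.0 tool delta [-0.0018  0.0003  0.0128]
```

Contact at about 13 mm down, bottom at about 36 mm.

Emit:
apply_moves:
  rows:
    - [[-0.001, 0, 0.006, 0], [0, 0, 0.006, 0], [0, 0, 0.005, 0], [0, 0, 0.005, 0], [0, 0, 0, 0]]

```text
t: 11.4
tcp_pos: [0.624, -0.0672, 0.1805]
tcp_rot: [0.995, 0.095, 0.0, 0.0]
force: [-1.1, -0.6, 3.7]
finger_gap: 0.0
```

Emit:
apply_moves:
  rows:
    - [[0, 0, 0.005, 0], [0, 0, 0.004, 0], [0, 0, 0.003, 0], [0, 0, 0.002, 0], [0, 0, 0, 0]]

```text
t: 11.9
tcp_pos: [0.6241, -0.0672, 0.1676]
tcp_rot: [0.995, 0.095, 0.001, 0.0]
force: [-2.6, -0.1, 8.3]
finger_gap: 0.0003
```

Emit:
apply_moves:
  rows:
    - [[0, 0, 0.002, 0], [0, 0, 0.002, 0], [0, 0, 0.001, 0], [0, 0, 0, 0], [0, 0, 0, 0]]

```text
t: 12.4
tcp_pos: [0.6241, -0.0672, 0.164]
tcp_rot: [0.995, 0.095, 0.001, 0.001]
force: [-3.1, 1.4, 11.6]
finger_gap: -0.0002
```

Emit:
apply_moves:
  rows:
    - [[0, 0, 0.001, 0], [0, 0, 0.001, 0], [0, 0, 0.001, 0], [0, 0, 0, 0], [0, 0, 0, 0]]

```text
t: 12.9
tcp_pos: [0.6242, -0.0673, 0.1638]
tcp_rot: [0.995, 0.095, 0.002, 0.001]
force: [-7.0, 0.1, 23.3]
finger_gap: -0.0003
```

Bottomed on the rim: z stops at 0.1638 while force climbs to 23 N. Release it and go above the handle.

Emit:
apply_moves:
  rows:
    - [[0, 0, -0.01, 0], [0, 0, -0.01, 0], [0, 0, -0.02, 0], [0, 0, -0.025, 0], [0, 0, 0, 0]]

```text
t: 13.4
tcp_pos: [0.6262, -0.0674, 0.2269]
tcp_rot: [0.995, 0.095, 0.004, 0.001]
force: [-0.2, -1.5, 0.8]
finger_gap: 0.0003
```

Emit:
apply_moves:
  rows:
    - [[-0.013, 0.027, 0, 0], [-0.013, 0.028, 0, 0], [-0.013, 0.028, 0, 0], [-0.012, 0.027, 0, 0], [-0.012, 0.027, 0, 0]]
  grip: 0

```text
t: 13.9
tcp_pos: [0.5874, -0.2144, 0.222]
tcp_rot: [0.995, 0.095, -0.001, -0.0]
force: [-0.0, 0.0, 0.3]
finger_gap: 0.0725
```

Emit:
apply_moves:
  rows:
    - [[0, 0, 0, 0], [0, 0, 0, 0], [0, 0, 0, 0], [0, 0, 0, 0], [0, 0, 0, 0]]

```text
t: 14.4
tcp_pos: [0.5884, -0.2124, 0.2233]
tcp_rot: [0.995, 0.096, 0.0, -0.0]
force: [-0.3, -0.5, 0.3]
finger_gap: 0.0854
```

```bash
python3 -c "
from h import *
to(.588,-.213,.098)
s=snap('scene','s5.png')
b=snap('top','t5.png')
A=cv2.resize(cv2.imread('pics/s5.png')[250:370,250:370],(400,400),interpolation=2);B=cv2.resize(cv2.imread('pics/t5.png')[170:290,330:450],(400,400),interpolation=2)
cv2.imwrite('pics/c5.png',np.hstack([A,B]))"
```

```text
t 14.4 tcp [ 0.5884 -0.2124  0.2233] yaw 0.1923 F [-0.31 -0.48  0.31] gap 0.0854 tool delta [-0.0005  0.0005  0.1253]
```

View pics/c5.png

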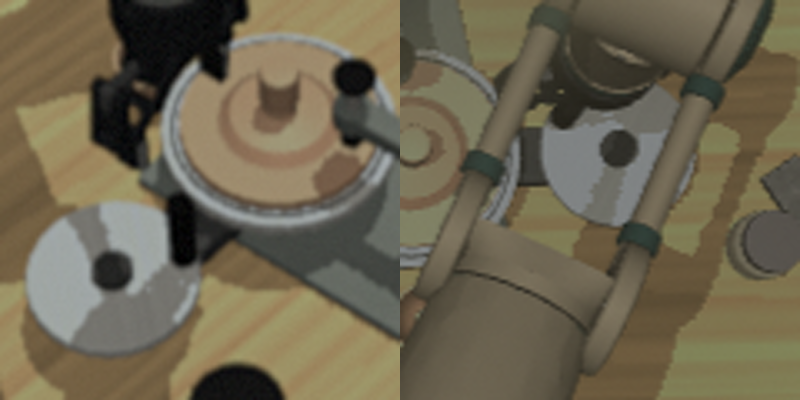

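Stamp is up, the lid is still centred, and the fingers stand above the black handle (left panel (182,230)). Descending to grip.

Emit:
apply_moves:
  rows:
    - [[0, 0, 0.03, 0], [0, 0, 0.035, 0], [0, 0, 0.035, 0], [0, 0, 0.015, 0], [0, 0, 0.009, 0]]

```text
t: 15.0
tcp_pos: [0.5873, -0.2127, 0.0974]
tcp_rot: [0.995, 0.096, -0.001, -0.001]
force: [0.2, 0.1, 0.2]
finger_gap: 0.0853
```

Emit:
apply_moves:
  rows:
    - [[0, 0, 0, 0], [0, 0, 0, 0], [0, 0, 0, 0], [0, 0, 0, 0], [0, 0, 0, 0]]
  grip: 255
  grip_force: 25

```text
t: 15.5
tcp_pos: [0.5888, -0.2135, 0.1005]
tcp_rot: [0.995, 0.095, 0.001, 0.0]
force: [0.1, 0.6, 2.5]
finger_gap: 0.0213
```

Emit:
apply_moves:
  rows:
    - [[0, 0, 0, 0], [0, 0, 0, 0], [0, 0, 0, 0], [0, 0, 0, 0], [0, 0, 0, 0]]

```text
t: 16.0
tcp_pos: [0.5889, -0.2136, 0.1005]
tcp_rot: [0.995, 0.095, 0.001, 0.0]
force: [-0.3, 1.4, 6.4]
finger_gap: 0.0213
```

```bash
python3 -c "
from h import *
to(.588,-.213,.098)
T=np.load('pics/top0.npz')
s=get_state();R=Ro.from_quat(s['tcp_rot']).as_matrix()
r=np.array([.588-.5595,-.213+.2615]);r*=.055/np.hypot(*r)
N=40;P=[]
for k in range(N+1):
    a=-2*np.pi*k/N;c,q=np.cos(a),np.sin(a)
    w=np.array([c*r[0]-q*r[1],q*r[0]+c*r[1],0])-np.r_[r,0]; P.append((R.T@w)[:2])
P=np.round(np.array(P)*2000)/2000; D=np.diff(P,axis=0)*1000
for i in range(0,N,5): print(D[i:i+5].tolist())"
```

```text
t 16.0 tcp [ 0.5889 -0.2136  0.1005] yaw 0.1908 F [-0.33  1.37  6.41] gap 0.0213 tool delta [-0.0007 -0.0007  0.0025]
[[6.0, 6.0], [4.999999999999999, 7.5], [4.0, 7.500000000000002], [2.500000000000002, 8.499999999999996], [0.9999999999999974, 8.5]]
[[0.0, 8.5], [-1.4999999999999978, 8.5], [-3.000000000000001, 8.0], [-4.0, 7.499999999999993], [-5.0, 7.000000000000006]]
[[-6.500000000000001, 6.000000000000005], [-7.000000000000001, 4.99999999999999], [-7.5, 4.0000000000000036], [-8.5, 2.500000000000002], [-8.5, 1.0000000000000009]]
[[-8.5, 0.0], [-8.5, -1.5000000000000013], [-8.0, -2.500000000000002], [-8.0, -4.5000000000000036], [-6.499999999999992, -4.99999999999999]]
[[-6.000000000000005, -6.000000000000005], [-5.000000000000004, -6.999999999999992], [-3.99999999999999, -8.000000000000007], [-2.500000000000002, -8.0], [-1.0000000000000009, -8.5]]
[[0.0, -9.000000000000002], [1.5000000000000013, -8.499999999999996], [2.500000000000002, -8.0], [3.99999999999999, -7.5], [5.500000000000005, -7.0]]
[[6.000000000000005, -6.0], [6.999999999999992, -5.0], [8.0, -4.0], [8.0, -2.5000000000000004], [8.5, -0.9999999999999991]]
[[9.000000000000002, 0.0], [8.5, 1.4999999999999996], [7.999999999999998, 3.000000000000001], [7.500000000000001, 3.999999999999999], [7.0, 5.0]]
```

Gripped. Turning clockwise, first quarter.

Emit:
apply_moves:
  rows:
    - [[0.006, 0.006, 0, 0], [0.005, 0.0075, 0, 0], [0.004, 0.0075, 0, 0], [0.0025, 0.0085, 0, 0], [0.001, 0.0085, 0, 0]]

```text
t: 16.5
tcp_pos: [0.6138, -0.2477, 0.1005]
tcp_rot: [0.995, 0.095, 0.0, 0.0]
force: [-1.2, 0.7, 6.6]
finger_gap: 0.021
```

Emit:
apply_moves:
  rows:
    - [[0, 0.0085, 0, 0], [-0.0015, 0.0085, 0, 0], [-0.003, 0.008, 0, 0], [-0.004, 0.0075, 0, 0], [-0.005, 0.007, 0, 0]]

```text
t: 17.0
tcp_pos: [0.6076, -0.2886, 0.1005]
tcp_rot: [0.995, 0.095, 0.0, -0.0]
force: [-1.3, 2.2, 8.0]
finger_gap: 0.021
```

Forces stay low. Continuing.

Emit:
apply_moves:
  rows:
    - [[-0.0065, 0.006, 0, 0], [-0.007, 0.005, 0, 0], [-0.0075, 0.004, 0, 0], [-0.0085, 0.0025, 0, 0], [-0.0085, 0.001, 0, 0]]

```text
t: 17.5
tcp_pos: [0.5744, -0.3137, 0.1005]
tcp_rot: [0.995, 0.095, 0.001, -0.0]
force: [0.7, 3.4, 7.0]
finger_gap: 0.0212
```

Emit:
apply_moves:
  rows:
    - [[-0.0085, 0, 0, 0], [-0.0085, -0.0015, 0, 0], [-0.008, -0.0025, 0, 0], [-0.008, -0.0045, 0, 0], [-0.0065, -0.005, 0, 0]]

```text
t: 18.0
tcp_pos: [0.5335, -0.3086, 0.1005]
tcp_rot: [0.995, 0.095, 0.002, 0.001]
force: [2.1, 1.8, 4.8]
finger_gap: 0.0209
```

Emit:
apply_moves:
  rows:
    - [[-0.006, -0.006, 0, 0], [-0.005, -0.007, 0, 0], [-0.004, -0.008, 0, 0], [-0.0025, -0.008, 0, 0], [-0.001, -0.0085, 0, 0]]

```text
t: 18.5
tcp_pos: [0.5075, -0.2761, 0.1005]
tcp_rot: [0.995, 0.095, 0.001, 0.002]
force: [-0.8, -1.3, 6.5]
finger_gap: 0.021
```

Emit:
apply_moves:
  rows:
    - [[0, -0.009, 0, 0], [0.0015, -0.0085, 0, 0], [0.0025, -0.008, 0, 0], [0.004, -0.0075, 0, 0], [0.0055, -0.007, 0, 0]]

```text
t: 19.0
tcp_pos: [0.5123, -0.2334, 0.1005]
tcp_rot: [0.995, 0.095, -0.0, 0.001]
force: [-2.9, -0.6, 8.0]
finger_gap: 0.0214
```

Emit:
apply_moves:
  rows:
    - [[0.006, -0.006, 0, 0], [0.007, -0.005, 0, 0], [0.008, -0.004, 0, 0], [0.008, -0.0025, 0, 0], [0.0085, -0.001, 0, 0]]

```text
t: 19.5
tcp_pos: [0.546, -0.2074, 0.1005]
tcp_rot: [0.995, 0.095, -0.0, 0.0]
force: [-3.1, 1.0, 9.6]
finger_gap: 0.0209
```

Emit:
apply_moves:
  rows:
    - [[0.009, 0, 0, 0], [0.0085, 0.0015, 0, 0], [0.008, 0.003, 0, 0], [0.0075, 0.004, 0, 0], [0.007, 0.005, 0, 0]]

```text
t: 20.0
tcp_pos: [0.5886, -0.2134, 0.1005]
tcp_rot: [0.995, 0.096, 0.0, 0.0]
force: [-1.1, 0.1, 7.2]
finger_gap: 0.0211
```

Emit:
apply_moves:
  rows:
    - [[0, 0, 0, 0], [0, 0, 0, 0], [0, 0, 0, 0], [0, 0, 0, 0], [0, 0, 0, 0]]

```text
t: 20.5
tcp_pos: [0.5895, -0.214, 0.1005]
tcp_rot: [0.995, 0.095, 0.002, 0.001]
force: [1.7, 0.8, 6.7]
finger_gap: 0.0211
```

Back at the starting handle position within 1 mm. Release, rise and check.

Emit:
apply_moves:
  rows:
    - [[0, 0, 0, 0], [0, 0, 0, 0], [0, 0, 0, 0], [0, 0, 0, 0], [0, 0, 0, 0]]
  grip: 0

```text
t: 21.0
tcp_pos: [0.5879, -0.2135, 0.099]
tcp_rot: [0.995, 0.095, -0.0, -0.0]
force: [0.2, 0.9, 0.3]
finger_gap: 0.0853
```

Emit:
apply_moves:
  rows:
    - [[0, 0, -0.015, 0], [0, 0, -0.03, 0], [0, 0, -0.035, 0], [0, 0, -0.035, 0], [0, 0, -0.01, 0]]

```text
t: 21.5
tcp_pos: [0.59, -0.2144, 0.2287]
tcp_rot: [0.995, 0.095, 0.003, 0.002]
force: [-0.2, 0.7, 0.3]
finger_gap: 0.0856
```

Emit:
apply_moves:
  rows:
    - [[0, 0, 0, 0], [0, 0, 0, 0], [0, 0, 0, 0], [0, 0, 0, 0], [0, 0, 0, 0]]
  grip: 255

```text
t: 22.0
tcp_pos: [0.5877, -0.2133, 0.223]
tcp_rot: [0.995, 0.095, -0.001, -0.001]
force: [-0.2, 0.1, 0.6]
finger_gap: 0.0124
```

```bash
python3 -c "
from h import *
to(.6215,-.067,.2)
s=snap('scene','s6.png')
cv2.imwrite('pics/c6.png',cv2.resize(cv2.imread('pics/s6.png')[210:390,210:400],None,fx=3.3,fy=3.3,interpolation=2))"
```

```text
t 22.0 tcp [ 0.5877 -0.2133  0.223 ] yaw 0.1909 F [-0.24  0.06  0.58] gap 0.0124 tool delta [ 0.061  -0.1372  0.0231]
```

View pics/c6.png

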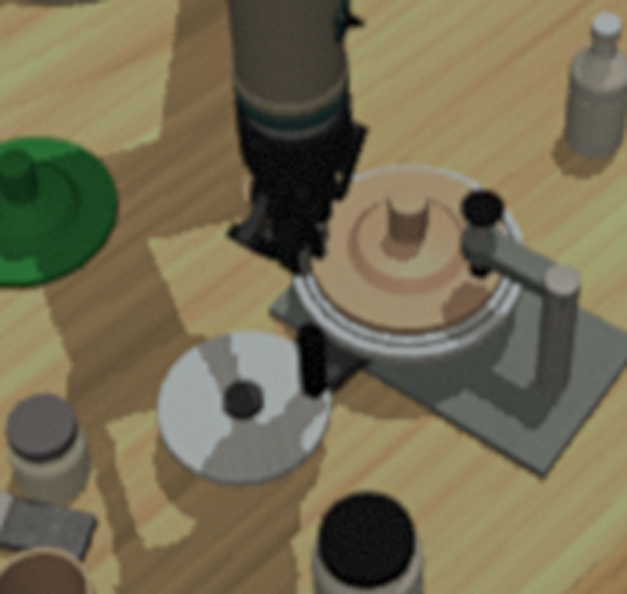

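Handle is back at its start (crop (312,360)), stamp up, lid still within the ring. Going back over the plunger.

Emit:
apply_moves:
  rows:
    - [[0.013, -0.027, 0, 0], [0.012, -0.028, 0, 0], [0.012, -0.028, 0, 0], [0.012, -0.027, 0, 0], [0.012, -0.027, 0, 0]]

```text
t: 22.55
tcp_pos: [0.6221, -0.0662, 0.224]
tcp_rot: [0.995, 0.095, -0.0, 0.0]
force: [0.1, -0.7, 0.4]
finger_gap: 0.0002
```

Emit:
apply_moves:
  rows:
    - [[0, 0, 0.01, 0], [0, 0, 0.01, 0], [0, 0, 0.005, 0], [0, 0, 0, 0], [0, 0, 0, 0]]

```text
t: 23.05
tcp_pos: [0.6219, -0.0684, 0.199]
tcp_rot: [0.996, 0.095, -0.0, 0.0]
force: [0.3, -0.0, 0.5]
finger_gap: 0.0001
```

Emit:
apply_moves:
  rows:
    - [[0, 0, 0.006, 0], [0, 0, 0.006, 0], [0, 0, 0.005, 0], [0, 0, 0.005, 0], [0, 0, 0, 0]]

```text
t: 23.55
tcp_pos: [0.6222, -0.0679, 0.1773]
tcp_rot: [0.995, 0.095, 0.0, 0.001]
force: [-1.3, -1.6, 4.9]
finger_gap: 0.0001
```

Emit:
apply_moves:
  rows:
    - [[0, 0, 0.005, 0], [0, 0, 0.004, 0], [0, 0, 0.003, 0], [0, 0, 0.002, 0], [0, 0, 0, 0]]

```text
t: 24.05
tcp_pos: [0.6223, -0.0678, 0.1646]
tcp_rot: [0.995, 0.095, 0.001, 0.001]
force: [-2.2, -0.5, 9.8]
finger_gap: -0.0001
```

Emit:
apply_moves:
  rows:
    - [[0, 0, 0.002, 0], [0, 0, 0.001, 0], [0, 0, 0.001, 0], [0, 0, 0, 0], [0, 0, 0, 0]]

```text
t: 24.55
tcp_pos: [0.6224, -0.0679, 0.1639]
tcp_rot: [0.995, 0.095, 0.002, 0.001]
force: [-5.2, -0.0, 21.2]
finger_gap: 0.0001
```

Bottomed again (0.1639 m, 21 N). Hold briefly, then rise and back off.

Emit:
apply_moves:
  rows:
    - [[0, 0, 0, 0], [0, 0, -0.01, 0], [0, 0, -0.01, 0], [0, 0, -0.025, 0], [0, 0, -0.03, 0]]

```text
t: 25.05
tcp_pos: [0.6209, -0.0668, 0.2334]
tcp_rot: [0.995, 0.095, -0.002, -0.001]
force: [-0.0, -0.3, 0.6]
finger_gap: -0.0
```

Emit:
apply_moves:
  rows:
    - [[-0.03, 0, -0.01, 0], [-0.045, 0, 0, 0], [-0.045, 0, 0, 0], [-0.045, 0, 0, 0], [-0.045, 0, 0, 0]]

```text
t: 25.55
tcp_pos: [0.4138, -0.1068, 0.2437]
tcp_rot: [0.995, 0.096, -0.0, -0.0]
force: [-0.0, -1.6, 0.5]
finger_gap: 0.0001
```

Emit:
apply_moves:
  rows:
    - [[-0.04, 0, 0, 0], [-0.01, 0, 0, 0], [0, 0, 0, 0], [0, 0, 0, 0], [0, 0, 0, 0]]

```text
t: 26.05
tcp_pos: [0.3683, -0.1168, 0.2443]
tcp_rot: [0.995, 0.096, 0.0, -0.0]
force: [0.3, -0.8, 1.1]
finger_gap: -0.0001
```

```bash
python3 -c "
from h import *
to(.6215,-.067,.2)
a=snap('scene','s7.png');b=snap('top','t7.png')
A=cv2.resize(cv2.imread('pics/s7.png')[250:370,250:370],(400,400),interpolation=2);B=cv2.resize(cv2.imread('pics/t7.png')[172:257,290:375],(400,400),interpolation=2)
cv2.imwrite('pics/c7.png',np.hstack([A,B]))"
```

```text
t 26.05 tcp [ 0.3683 -0.1168  0.2443] yaw 0.1916 F [ 0.26 -0.84  1.08] gap -0.0001 tool delta [ 0.258  -0.0006  0.0445]
```

View pics/c7.png

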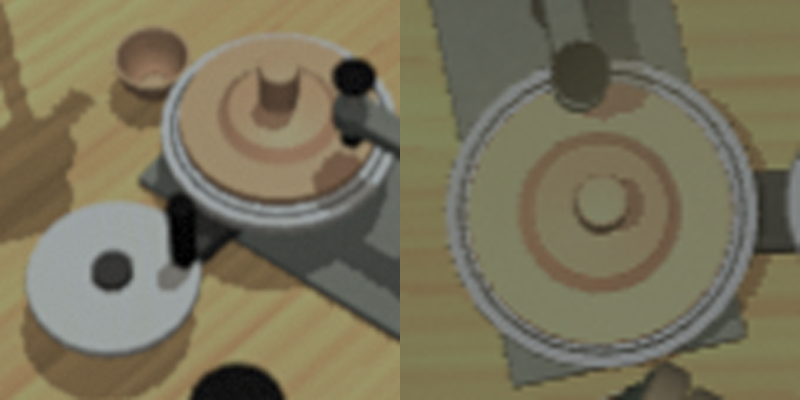

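The lid is centred in the ring within about 3 mm, the stamp is up, the handle is at its start and the robot is clear. Handing in.

```bash
python3 -c "
from workcell import *
print(close_job())"
```

```text
the job is handed in; nothing more can be done
None
```

I set the large bisque lid on the turntable and stamped its rim. I then turned the handwheel one full turn clockwise, stamped the opposite side, and handed the job in at about 26 s.

- **Lid:** by eye in the last pictures it sits inside the ring, about 3 mm or less off centre. I did not measure this more finely.
- **Stamp:** both presses stopped at about 164 mm head height (0.1638 and 0.1639), which is the pad on the rim, with 23 N and 21 N on the tool. That is slightly over the suggested 13 to 20 N. The plunger was up again in the last pictures.
- **Handwheel:** the tool came back to within 1 mm of where it gripped the handle, and the handle stands at its start in the pictures.
- **Other things:** I noticed nothing moved in the pictures I viewed, but the last ones show only the station and its surroundings. The arm was clear of everything at hand-in.

No check failed. Handing in reports no verdict, so I don't know the judged result.

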